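# Set the marker dial and pump-clamp the yellow seal cap

## Task

Get the yellow seal cap ready for date marking: turn the bakelite dial on the grey power box until its white pointer stands at the yellow mark on the scale and let go of it, then squeeze and release the two red paddles of the blue pump clamp, again and again, until the jaw has pushed the cap up against the grey marking head. Finish while still squeezing the paddles so that the cap is held firmly but gently between jaw and head (about 10 to 15 N on the cap; it cracks at 35 N). Move the jaw only by its paddles and leave the other things on the desk where they are.

Things in the scene. Friction and masses are not known exactly. Their poses are not given: they have to be found in the camera images.
- dialbox: grey marker power box, 125 x 115 x 60 mm, fixed; origin at the centre of its underside. The scale ring (3 mm thick) and the dial sit on the middle of its top
- dial: dark brown bakelite knob on the power box. Origin on its vertical turning axis, 63 mm above the desk, under its round skirt (48 mm diameter, 10 mm high). On the skirt stands a bar grip 46 mm long (own x), 13 mm wide (own y), top 36 mm above the origin. Own x points along the white pointer. Turns both ways without end stops, light friction (0.04 N m), stays where left
- dial_grip (a point): point on the dial's axis 34 mm above its underside (2 mm below the top of the bar), a good TCP position for gripping the bar across its 13 mm width
- dial_pointer (a point): point just beyond the tip of the dial's white pointer, 34 mm from the dial's axis along its own x
- yellow_mark (a point): inner end of the yellow mark on the round aluminium scale ring under the dial, 34 mm from the dial's axis; the dial is set when dial_pointer lies over this point. The other marks are thin and black. The ring itself does not turn
- jig: the pump clamp, bolted down: blue plate 84 mm wide (own y), 12 mm thick, from 105 mm behind to 210 mm ahead of its origin along own x, the clamp axis. Origin on the desk below the squeeze point; x points from the paddles to jaw, cap and head. Nothing of it but the paddles is higher than 67 mm. Own y: across
- squeeze (a point): point midway between the two red paddles, 16 mm below their tops (104 mm above the desk): a good TCP position for squeezing. Its x axis is the clamp axis; close the fingers along this axis, one outside each paddle (64 mm over both at rest)
- paddle_rear: rear red paddle, 10 mm thick along own x (the clamp axis), 26 mm wide, 64 to 120 mm above the desk. Origin at rest: on the desk below the squeeze point. Slides up to 15 mm towards the front paddle, springs back when let go (3 to 5 N). Its pawl pushes the jaw's rack forward 1:1 and slips back over the teeth (6 mm pitch): 12 to 15 mm of jaw per full stroke, after up to 6 mm of idle travel
- paddle_front: front red paddle, same size, origin as the rear one. Both move in by the same amount: 64 mm over their outer faces at rest, 34 mm fully squeezed (end stop: there the jaw gets no force, let go and squeeze again). The jaw receives the sum of both finger forces less about 9 N for spring and friction: 10 N per finger gives about 11 N on the cap
- jaw: steel jaw with its rack, slides along the clamp axis (own x) away from the paddles and stays where it is left (4 N friction)
- jaw_face (a point): middle of the jaw's flat face (34 mm wide, from 15 to 51 mm above the desk), 24 mm above the desk, x axis along the clamp axis towards the cap
- cap: yellow round plastic seal cap, 36 mm diameter, 22 mm high (26 mm with its top boss), about 30 g, standing loose on the clamp's bed 12 mm above the desk between jaw and head; origin at the centre of its underside. The jaw slides it along the bed until it meets the head
- stop: grey marking head, the back stop of the clamp, 44 x 38 mm, 67 mm high, locked in place at a distance that differs from day to day; own x along the clamp axis
- stop_face (a point): middle of the head's flat face towards the jaw, 24 mm above the desk. The cap is pinched when the distance from jaw_face to stop_face is 36 mm
- canister: screw-top tin canister of lead seals, 84 mm diameter, 105 mm high, origin at the centre of its underside; leave it
- punch: steel punch with knurled grip, 110 mm long, 12 mm thick, lying along its x; leave it
- cap_red: red spare cap, same shape as the yellow one; leave it
- cap_white: white spare cap, same shape; leave it
- screwdriver: screwdriver lying on the desk; leave it

How it is judged (in metres and radians):
On the way, in this order (a step that is already met when the one before it is completed fails the run):
1. the dial's pointer stands at the yellow mark and the dial is let go (horizontal distance between dial_pointer and yellow_mark below 0.005 m and contact force between each of the arm, the fingers and dial below 0.1 N), for 0.2 s.
2. the jaw has been pumped up to the cap and pinches it against the marking head (contact force between jaw and cap above 4 N and contact force between cap and stop above 4 N and horizontal distance between jaw_face and stop_face below 0.039 m), for 0.2 s.
At the end, for the whole second after the job is handed in: dial pointer within 5 mm of the yellow mark; the cap stands upright, at rest, pinched between jaw and marking head with 4 to 35 N; the fingers still squeeze both paddles with more than 2 N each (all of step 2 and horizontal distance between dial_pointer and yellow_mark below 0.005 m and contact force between jaw and cap below 35 N and contact force between the fingers and paddle_rear above 2 N and contact force between the fingers and paddle_front above 2 N and angle between cap's own z axis and vertical below 0.1 rad and linear speed of cap below 0.01 m/s); the arm keeps its last pose, push and grip.
It fails at once if the cap is squeezed with more than 35 N and cracks (contact force between any of jaw, the fingers and cap above 35 N).
It fails at once if the robot pushes the jaw itself instead of pumping (contact force between any of the fingers, the arm and jaw above 1 N).
It fails at once if one of the other things on the desk is moved by more than 30 mm (distance of any of canister, punch, cap_red, cap_white, screwdriver from where it was at the start of the episode above 0.03 m).
It also fails if it takes over 72 s, if anything falls off the work surface, if the arm or the gripper's body presses on something with over 40 N, if the wrist force passes 120 N, or if a joint passes its speed limit or range.

## Robot

A 6-joint arm with a two-finger parallel gripper is mounted at the origin on the work surface. World frame = base frame: x ahead of the robot, y to its left, z up, the work surface at z = 0. Lengths are in m, angles in degrees, forces in N, time in s.
With the tool pointing down it reaches from about 0.25 to 0.725 m from the base axis. Payload 9.7 kg.
Tool frame: the origin (TCP) lies between the finger pads, 19 mm behind the fingertips; this is the grasp point; z points along the fingers, y is the line along which they close (so a half turn about z gives the same grasp; the last joint's range is limited). The gripper opens to 85 mm and grips with 20 to 120 N. Pads are 22 mm wide; open, the fingers measure 114 mm over their backs; the gripper's body (76 mm by 85 mm) begins 54 mm behind the grasp point. The pads swing forward as they close: fully open they stand 13 mm farther back than shut.
Start: joints at [-69.213, 4.979, 10.078, 95.1, 0, 90], TCP at [0.195, -0.514, 0.25] pointing down, gripper open.
Joint ranges: [-179.16, 179.16], [-48.56, 103.87], [-65.8, 70.77], [-126.05, 130.52], [-82.76, 87.17], [-180, 180]. Speed limits (degrees/s): [127.2, 127.2, 147.25, 180, 180, 180].

## Interface

Orientations are given as [roll, pitch, yaw] about the fixed x, y, z axes, in that order (R = Rz(yaw) Ry(pitch) Rx(roll)).
In Python, from workcell import * gives the robot as it stands.
- The arm moves only by the tool servo_tool, never from a script. Its argument "moves" is a list of rows, each a list of 4 numbers: the shift along the world's x, y, z in parts of the range, where 1.0 means 60 cm, then the turn about the world's z in parts of the range, where 1.0 means pi rad. A call has 1 to 20 rows; each row is the pose to reach, as a shift and turn from the pose commanded when the call began; what a row does not reach only later rows make up. A row lasts 1/12 s, in which the tool goes at most 41.7 mm and 7.16 degrees, less where a joint would pass 70% of its speed; a pose out of reach is approached as far as the arm can. A shift or turn number past 1, either way, is cut back to 1. A call with a gripper value outside its range is refused whole. "claw" is the closure, from 0 (fully open) to 1 (shut), set as the call begins (left out, the last holds). The fingers move at their own pace and stop on an object; "force" is the grip in N (left out, the last holds). Time passes only in rows, so rows that repeat a pose let the fingers close. It gives the time, the measured TCP pose, the force, the opening and the grip force at its end, in the units of the state.
- get_obs(): the state, without advancing time (a new reading comes with each control period).
- camera(name): name is "scene" or "top" or "wrist"; returns the picture (420x560x3 uint8, red, green, blue); there is no depth.
- get_calibration(name): a dict with "fx", "fy", "cx", "cy" (pixels), "rvec" (rotation vector, rad) and "tvec" (3), from world to camera coordinates, as OpenCV has them; the wrist camera has in their place "tool_from_camera" (4x4, takes a point from camera to tool coordinates, whose origin is the TCP and whose axes are the flange's). Camera axes: x right, y down, z forward; pixel columns grow to the right and rows downward; lengths in m; the calibration is good to about 2 mm. A picture is of the moment at which its call begins: read the wrist's pose just before it. get_calibration takes no time and is no camera call.
- job_done(): hands the job in; it is judged then, once.
The state is a dict: "time": time; "q": joint angles; "qd": joint speeds; "joint_efforts": joint torques, N m; "ee_pos": TCP position; "tcp_rot": TCP orientation; "wrist_force": force on the tool from outside, world axes, zero at the start; "torque": the same for the moment, N m; "opening": finger opening in m; "grasp_force": force on a finger pad.
Only numpy, scipy, OpenCV 4.12 (cv2) and the standard library are available. Lean on these libraries where they do the work, as an engineer would, in place of code of your own. Each camera call takes 0.05 s, during which the arm holds its last target. There are 200 camera calls.

## Working session

There is one attempt and no reset: what is moved stays moved. The work goes in short steps, Python scripts to look and compute and a tool call to move; the robot and the scene stay as the last step left them, time stands still between calls to the robot, and variables do not carry over. Pictures are saved under pics/ and viewed, at most 10 in all, crops included, and the job is handed in when it is done.

Besides the shell and the picture viewer there is one more tool, called after "Emit:" in YAML: its name, and indented under it one key for each argument. servo_tool: Moves the arm, as the interface text tells. Its arguments: {"type":"object","properties":{"moves":{"type":"array","items":{"type":"array","items":{"type":"number"}}},"claw":{"type":"number"},"force":{"type":"number"}},"required":["moves"]}

```bash
mkdir -p pics
cat > h.py <<'E'
from workcell import *
import numpy as np, cv2
def save(n,im): cv2.imwrite(n,cv2.cvtColor(im,cv2.COLOR_RGB2BGR))
def ray(c,uv):
    R=cv2.Rodrigues(np.array(c['rvec'],float))[0];t=np.array(c['tvec'],float).ravel()
    d=np.array([(uv[0]-c['cx'])/c['fx'],(uv[1]-c['cy'])/c['fy'],1.])
    return -R.T@t, R.T@d
def onz(c,uv,z):
    o,d=ray(c,uv); return o+d*(z-o[2])/d[2]
def wcal(obs):
    from scipy.spatial.transform import Rotation as Ro
    c=dict(get_calibration('wrist')); T=np.eye(4)
    T[:3,:3]=Ro.from_euler('xyz',obs['tcp_rot'],degrees=True).as_matrix(); T[:3,3]=obs['ee_pos']
    M=np.linalg.inv(T@np.array(c['tool_from_camera'])); c['rvec']=cv2.Rodrigues(M[:3,:3])[0];c['tvec']=M[:3,3]; return c
def proj(c,p): return cv2.projectPoints(np.array(p,float).reshape(-1,3),np.array(c['rvec'],float),np.array(c['tvec'],float),np.array([[c['fx'],0,c['cx']],[0,c['fy'],c['cy']],[0,0,1]]),None)[0].reshape(-1,2)
E
python3 - <<'E'
from h import *
o=get_obs();print(o)
for n in('top','scene'):
    im=camera(n);save(f'pics/{n}0.png',im);np.save(f'{n}0.npy',im)
    c=get_calibration(n);print(n,c, ray(c,(c['cx'],c['cy'])))
E
```

```text
{'time': 0.0, 'q': array([-6.92134219e+01,  5.01052739e+00,  1.00341767e+01,  9.50978508e+01,
        1.40428910e-03,  8.99991860e+01]), 'qd': array([ 6.53373839e-02,  6.05725446e-02,  4.22860432e-05,  2.20367508e-02,
       -5.24179821e-02,  4.38747464e-02]), 'joint_efforts': array([ 6.74944895e-04, -5.20384240e+01,  4.64806759e+01,  1.62789132e-02,
        1.37580153e-05, -7.06571655e-06]), 'ee_pos': array([ 0.19512535, -0.51401543,  0.24928605]), 'tcp_rot': array([-1.79925798e+02, -1.40534212e-03,  2.07873903e+01]), 'wrist_force': array([0.29652451, 0.49995487, 0.66942958]), 'torque': array([0.10371621, 0.0287368 , 0.01663329]), 'grasp_force': 0.0, 'opening': 0.08549867350307591}
top {'fx': 479.2620713216019, 'fy': 479.2620713216019, 'cx': 277.7949783726983, 'cy': 208.866704026, 'rvec': array([ 2.18968899, -2.18559707,  0.07283832]), 'tvec': array([-0.07906991,  0.5796555 ,  1.22337614])} (array([ 0.4972546 , -0.07795258,  1.25919141]), array([ 6.64285049e-02, -2.65337172e-05, -9.97791187e-01]))
scene {'fx': 455.28615906832437, 'fy': 455.28615906832437, 'cx': 277.2578959594035, 'cy': 208.92026254758343, 'rvec': array([ 1.58004977,  1.95898991, -0.85839032]), 'tvec': array([ 0.18958678, -0.31473692,  1.51280928])} (array([1.31869315, 0.11983746, 0.81870736]), array([-0.70352169, -0.17280239, -0.68934503]))
```

View pics/top0.png

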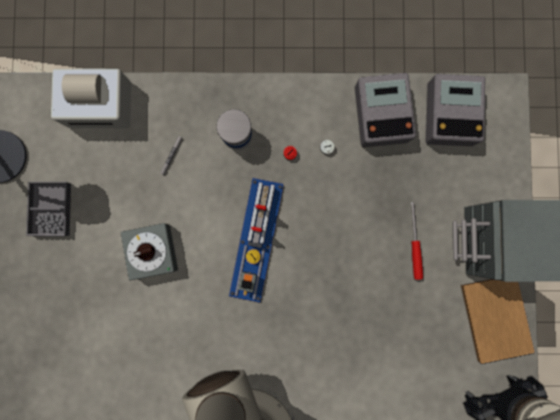

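View pics/scene0.png

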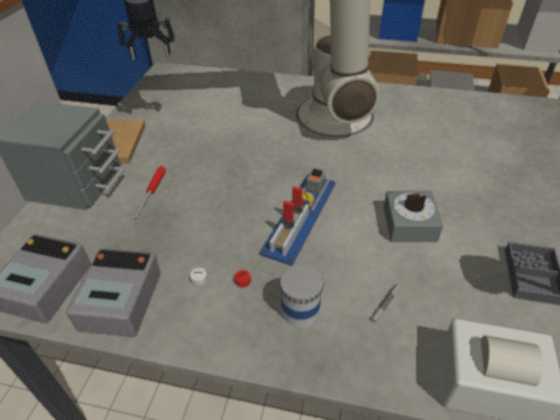

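The top view shows the dial box at about (148,252) and the jig running from (265,185) at the paddle end to (245,298) at the head end. The red paddles are near (262,208) and (254,238), and the cap is at (253,257). Next I'll make coarse measurements and enlarge both areas.

Run:
```python
from h import *
im=np.load('top0.npy');c=get_calibration('top')
a=cv2.resize(im[215:290,110:185],(520,520),interpolation=cv2.INTER_CUBIC)
b=cv2.resize(im[172:307,220:295],(289,520),interpolation=cv2.INTER_CUBIC)
save('pics/crop.png',np.hstack([a,b[:520,:280]]))
h=cv2.cvtColor(im,cv2.COLOR_RGB2HSV)
def cents(m,x0,x1,y0,y1,z,name):
    k=np.zeros_like(m);k[y0:y1,x0:x1]=m[y0:y1,x0:x1]
    n,l,s,ce=cv2.connectedComponentsWithStats(k)
    for i in range(1,n):
        if s[i,4]>3: print(name,s[i],ce[i].round(1),onz(c,ce[i],z).round(4))
y=cv2.inRange(h,(18,120,100),(35,255,255)); r=cv2.inRange(h,(0,150,80),(8,255,255))|cv2.inRange(h,(172,150,80),(180,255,255))
bl=cv2.inRange(h,(100,120,40),(125,255,255)); dk=cv2.inRange(h,(0,0,0),(180,255,50))
cents(y,110,185,215,290,.063,'ymark');cents(y,225,290,175,305,.036,'cap');cents(r,225,290,175,305,.12,'pad')
k=np.zeros_like(bl);k[172:307,220:295]=bl[172:307,220:295]
rc=cv2.minAreaRect(cv2.findNonZero(k));print(rc);bp=np.array([onz(c,p,.012) for p in cv2.boxPoints(rc)]);print(bp.round(4),np.linalg.norm(np.diff(bp,axis=0),axis=1))
ring=cv2.inRange(h,(0,0,150),(180,60,255));cents(ring,120,175,225,280,.063,'ring');cents(dk,125,170,230,275,.09,'dial')
```

```text
ymark [137 236   2   3   4] [137.5 237. ] [0.506  0.2714 0.063 ]
cap [246 249  14  15 156] [252.9 256.1] [ 0.4583 -0.0148  0.036 ]
cap [244 291   3   3   6] [244.8 292.2] [0.3674 0.005  0.036 ]
pad [256 205  10   5  38] [261.  206.9] [ 0.5777 -0.038   0.12  ]
pad [252 227  10   5  33] [256.8 229. ] [ 0.525  -0.0281  0.12  ]
((256.1346130371094, 239.82691955566406), (31.182462692260742, 119.63082885742188), 11.309932708740234)
[[ 0.3565  0.047   0.012 ]
 [ 0.6609 -0.0118  0.012 ]
 [ 0.6449 -0.0919  0.012 ]
 [ 0.341  -0.0318  0.012 ]] [0.31002142 0.08168049 0.30975964]
ring [127 233  38  38 728] [145.4 251.1] [0.4711 0.251  0.063 ]
dial [167 230   3  15  29] [168.4 235.4] [0.5099 0.1884 0.09  ]
dial [138 244  17  17 201] [146.4 251.8] [0.4698 0.2412 0.09  ]
```

View pics/crop.png

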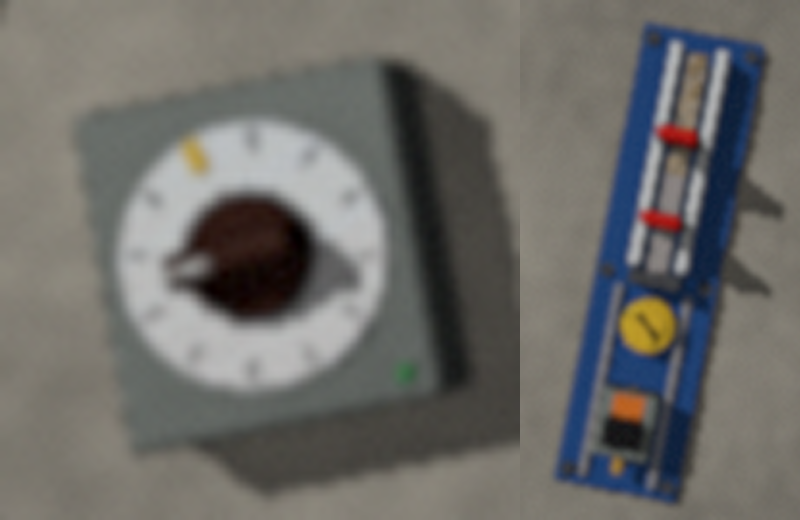

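The white pointer points image-left, about +97° in world terms. The yellow mark is at image upper-left, about +30°, so the dial needs roughly −65°. I'll go to the jig first for a wrist view, then on to the dial.

Units first: shifts go in shares of 60 cm and turns go in shares of pi rad. So 48 cm / 60 = 0.8, 30 cm / 60 = 0.5, 1 rad / 3.1416 = 0.3183.

Emit:
servo_tool:
  moves:
    - [0.5, 0.8, 0.0833, 0.3183]
    - [0.5, 0.8, 0.0833, 0.3183]
    - [0.5, 0.8, 0.0833, 0.3183]
    - [0.5, 0.8, 0.0833, 0.3183]
    - [0.5, 0.8, 0.0833, 0.3183]
    - [0.5, 0.8, 0.0833, 0.3183]
    - [0.5, 0.8, 0.0833, 0.3183]
    - [0.5, 0.8, 0.0833, 0.3183]
    - [0.5, 0.8, 0.0833, 0.3183]
    - [0.5, 0.8, 0.0833, 0.3183]
    - [0.5, 0.8, 0.0833, 0.3183]
    - [0.5, 0.8, 0.0833, 0.3183]
    - [0.5, 0.8, 0.0833, 0.3183]
    - [0.5, 0.8, 0.0833, 0.3183]
    - [0.5, 0.8, 0.0833, 0.3183]
    - [0.5, 0.8, 0.0833, 0.3183]
    - [0.5, 0.8, 0.0833, 0.3183]
    - [0.5, 0.8, 0.0833, 0.3183]
    - [0.5, 0.8, 0.0833, 0.3183]
    - [0.5, 0.8, 0.0833, 0.3183]
  claw: 0

```text
time: 1.77
ee_pos: [0.4948, -0.0351, 0.3002]
tcp_rot: [180.0, 0.0, 78.0]
wrist_force: [-0.0, -0.1, 0.2]
opening: 0.0852
grasp_force: 0.0
```

Run:
```python
from h import *
o=get_obs();im=camera('wrist');save('pics/w1.png',im);np.savez('w1.npz',im=im,p=o['ee_pos'],r=o['tcp_rot'])
print(o['ee_pos'],o['tcp_rot'],o['q'],get_calibration('wrist'))
```

```text
[ 0.49481882 -0.03505448  0.30015524] [1.79982843e+02 1.00340851e-04 7.79949172e+01] [-4.05091013e+00 -1.01206186e+00  9.56549325e+00  1.00560577e+02
 -2.47359272e-03  9.79541723e+01] {'fx': 310.3111153752554, 'fy': 310.3111153752554, 'cx': 283.0577374747986, 'cy': 212.15342336821806, 'tool_from_camera': array([[-5.82451676e-04, -9.49678446e-01, -3.13225974e-01,
         8.15242702e-02],
       [ 9.99998862e-01, -1.17211704e-04, -1.50414596e-03,
        -5.34105403e-04],
       [ 1.39174125e-03, -3.13226494e-01,  9.49677433e-01,
        -1.24912563e-01],
       [ 0.00000000e+00,  0.00000000e+00,  0.00000000e+00,
         1.00000000e+00]])}
```

View pics/w1.png

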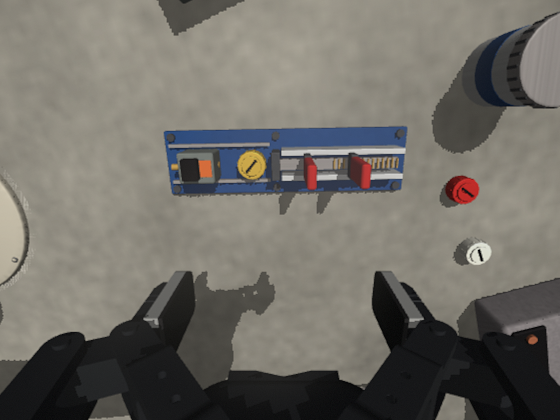

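The wrist view shows the jig from head (180,167) to rear (405,160), with the cap at (251,166) and the paddles at (311,172) and (360,170). I'll measure the plate from this.

```bash
cat > jig.py <<'E'
from h import *
d=np.load('w1.npz');im=d['im'];c=wcal(dict(ee_pos=d['p'],tcp_rot=d['r']))
h=cv2.cvtColor(im,cv2.COLOR_RGB2HSV)
bl=cv2.inRange(h,(100,120,40),(125,255,255));bl[:115]=0;bl[205:]=0;bl[:,:155]=0;bl[:,415:]=0
hull=cv2.convexHull(cv2.findNonZero(bl)).reshape(-1,2)
P=np.array([onz(c,p,.012)[:2] for p in hull]).astype(np.float32)
rc=cv2.minAreaRect(P);b=cv2.boxPoints(rc);print('rect',rc,b.round(4))
# axis from rear to head (decreasing x)
L=[np.linalg.norm(b[1]-b[0]),np.linalg.norm(b[2]-b[1])];a=(b[1]-b[0]) if L[0]>L[1] else (b[2]-b[1]);a=a/np.linalg.norm(a);a=a if a[0]<0 else -a
ctr=np.array(rc[0]);org=ctr-a*0.0525;print('axis deg',np.degrees(np.arctan2(a[1],a[0])),'squeeze',org.round(4))
r=cv2.inRange(h,(0,150,60),(8,255,255))|cv2.inRange(h,(172,150,60),(180,255,255));r[:,:295]=0;r[:,375:]=0;r[:150]=0;r[205:]=0
n,l,s,ce=cv2.connectedComponentsWithStats(r)
for i in range(1,n):
    if s[i,4]>50:print(s[i],ce[i])
p=lambda x,y,z:[*(org+a*x+np.array([-a[1],a[0]])*y),z]
for x in(-.027,.027): print(x,proj(c,[p(x,y,z) for z in(.12,.064) for y in(.013,-.013)]).round(0).tolist())
y=cv2.inRange(h,(20,120,80),(35,255,255));y[:,:235]=0;y[:,270:]=0;y[:140]=0;y[190:]=0
m=cv2.moments(y);q=onz(c,(m['m10']/m['m00'],m['m01']/m['m00']),.034)[:2]-org
print('cap along,across',q@a,q@[-a[1],a[0]])
# same from top camera
ct=get_calibration('top');
for x in(-.027,.027): print('top',proj(ct,[p(x,0,.12)]))
E
python3 jig.py
```

```text
rect ((0.5001846551895142, -0.01842094212770462), (0.08290322124958038, 0.3126467764377594), 79.07006072998047) [[ 0.3388 -0.0295]
 [ 0.6458 -0.0888]
 [ 0.6615 -0.0074]
 [ 0.3546  0.0519]]
axis deg 169.07005 squeeze [ 0.5517 -0.0284]
[354 157  17  32 243] [364.79012346 173.71193416]
[306 158  11  31 249] [311.24899598 174.562249  ]
-0.027 [[365.0, 189.0], [366.0, 163.0], [353.0, 177.0], [354.0, 155.0]]
0.027 [[311.0, 190.0], [311.0, 164.0], [307.0, 178.0], [307.0, 156.0]]
cap along,across 0.09516412205332887 0.0003534002788110682
top [[259.1296626 206.6771904]]
top [[254.7202652  228.93183419]]
```

Scaled: 27 cm / 60 = 0.45, -2 cm / 60 = -0.0333, 1.7 rad / 3.1416 = 0.5411.

Emit:
servo_tool:
  moves:
    - [-0.0333, 0.45, 0, 0.5411]
    - [-0.0333, 0.45, 0, 0.5411]
    - [-0.0333, 0.45, 0, 0.5411]
    - [-0.0333, 0.45, 0, 0.5411]
    - [-0.0333, 0.45, 0, 0.5411]
    - [-0.0333, 0.45, 0, 0.5411]
    - [-0.0333, 0.45, 0, 0.5411]
    - [-0.0333, 0.45, 0, 0.5411]
    - [-0.0333, 0.45, 0, 0.5411]
    - [-0.0333, 0.45, 0, 0.5411]
    - [-0.0333, 0.45, 0, 0.5411]
    - [-0.0333, 0.45, 0, 0.5411]
    - [-0.0333, 0.45, 0, 0.5411]
    - [-0.0333, 0.45, 0, 0.5411]
    - [-0.0333, 0.45, 0, 0.5411]
    - [-0.0333, 0.45, 0, 0.5411]

```text
time: 3.15
ee_pos: [0.4753, 0.2354, 0.3001]
tcp_rot: [180.0, 0.0, 175.3]
wrist_force: [0.4, 1.1, -0.7]
opening: 0.0853
grasp_force: 0.0
```

Scaled: -4 cm / 60 = -0.0667, 1 cm / 60 = 0.0167, 1.77 rad / 3.1416 = 0.5634.

Emit:
servo_tool:
  moves:
    - [-0.0083, 0.0167, -0.0667, 0.5634]
    - [-0.0083, 0.0167, -0.0667, 0.5634]
    - [-0.0083, 0.0167, -0.0667, 0.5634]
    - [-0.0083, 0.0167, -0.0667, 0.5634]
    - [-0.0083, 0.0167, -0.0667, 0.5634]
    - [-0.0083, 0.0167, -0.0667, 0.5634]
    - [-0.0083, 0.0167, -0.0667, 0.5634]
    - [-0.0083, 0.0167, -0.0667, 0.5634]
    - [-0.0083, 0.0167, -0.0667, 0.5634]
    - [-0.0083, 0.0167, -0.0667, 0.5634]
    - [-0.0083, 0.0167, -0.0667, 0.5634]
    - [-0.0083, 0.0167, -0.0667, 0.5634]
    - [-0.0083, 0.0167, -0.0667, 0.5634]
    - [-0.0083, 0.0167, -0.0667, 0.5634]
    - [-0.0083, 0.0167, -0.0667, 0.5634]
    - [-0.0083, 0.0167, -0.0667, 0.5634]
    - [-0.0083, 0.0167, -0.0667, 0.5634]

```text
time: 4.57
ee_pos: [0.4702, 0.2457, 0.26]
tcp_rot: [-180.0, 0.0, -83.4]
wrist_force: [-1.2, -0.2, 0.8]
opening: 0.0854
grasp_force: 0.0
```

```bash
cat > dial.py <<'E'
from h import *
import sys
o=get_obs();im=camera('wrist');n=sys.argv[1];c=wcal(o)
print(o['ee_pos'].round(4),o['tcp_rot'].round(2),o['q'].round(1))
h=cv2.cvtColor(im,cv2.COLOR_RGB2HSV)
# ring (bright, unsaturated) -> largest blob, hull ellipse
e=proj(c,[.471,.251,.063])[0];R=np.hypot(*(np.indices(im.shape[:2])[::-1]-e[:,None,None]))
roi=(R<110).astype(np.uint8)*255
w=cv2.inRange(h,(0,0,150),(180,50,255))&roi
cn=max(cv2.findContours(w,cv2.RETR_EXTERNAL,cv2.CHAIN_APPROX_NONE)[0],key=cv2.contourArea)
P=np.array([onz(c,p,.063)[:2] for p in cv2.convexHull(cn).reshape(-1,2)],np.float32)
(rcx,rcy),rad=cv2.minEnclosingCircle(P);el=cv2.fitEllipse(P);print('ring',rcx,rcy,rad,el)
C=np.array(el[0])
y=cv2.inRange(h,(18,110,90),(35,255,255))&roi
pts=np.array([onz(c,p[0],.063)[:2] for p in cv2.findNonZero(y)]);v=pts.mean(0)-C
print('yellow',len(pts),pts.mean(0),np.hypot(*v),'deg',np.degrees(np.arctan2(v[1],v[0])))
u=e.astype(int);s=im[max(0,u[1]-100):u[1]+100,max(0,u[0]-130):u[0]+130];save(f'pics/{n}.png',cv2.resize(s,None,fx=3,fy=3,interpolation=cv2.INTER_CUBIC));print('crop origin',max(0,u[0]-130),max(0,u[1]-100))
np.savez(n+'.npz',im=im,p=o['ee_pos'],r=o['tcp_rot'],C=C)
E
python3 dial.py d1
```

```text
[0.4702 0.2457 0.26  ] [-179.99    0.    -83.4 ] [ 27.6   2.5   8.6  96.1  -0.  -69. ]
ring 0.4699503481388092 0.25253334641456604 0.04819647595286369 ((0.46990200877189636, 0.25259238481521606), (0.09533657878637314, 0.09602135419845581), 79.07706451416016)
yellow 46 [0.50519162 0.27360607] 0.041072273248552164 deg 30.77226428197529
crop origin 151 92
```

View pics/d1.png

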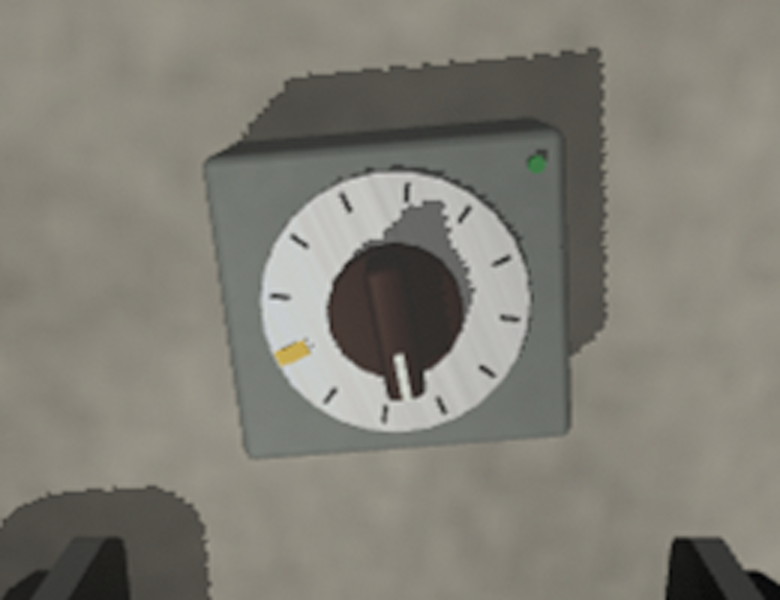

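Run:
```python
from h import *
d=np.load('d1.npz');im=d['im'];c=wcal(dict(ee_pos=d['p'],tcp_rot=d['r']));C=d['C']
m=cv2.inRange(cv2.cvtColor(im,cv2.COLOR_RGB2HSV),(0,0,140),(180,70,255))
k=np.zeros_like(m);k[206:226,278:293]=m[206:226,278:293]
n,l,s,ce=cv2.connectedComponentsWithStats(k)
for i in range(1,n): print(i,s[i],ce[i])
for z in(.068,.074,.08,.1):
  for (u0,v0) in((284,210.3),(286,224.7)):
    v=onz(c,(u0,v0),z)[:2]-C;print(z,np.hypot(*v).round(4),np.degrees(np.arctan2(v[1],v[0])).round(1))
  a=onz(c,(286,224.7),z)-onz(c,(284,210.3),z);print('line',np.degrees(np.arctan2(a[1],a[0])))
```

```text
1 [282 210  11  16  63] [285.52380952 218.41269841]
2 [292 216   1   2   2] [292.  216.5]
3 [278 218   3   8  14] [278.5        222.28571429]
0.068 0.0167 103.4
0.068 0.0333 103.8
line 104.14710757805132
0.074 0.0147 104.2
0.074 0.0311 104.2
line 104.14710757805116
0.08 0.0128 105.2
0.08 0.0288 104.6
line 104.14710757805128
0.1 0.0064 113.2
0.1 0.0213 106.9
line 104.14710757805118
```

Pointer is at 104.2° and the yellow mark at 30.8°, so the turn is −73.4° (−1.28 rad). The dial axis is at (0.470, 0.2526). Descending and gripping.

Scaled: -16.1 cm / 60 = -0.2683, -15.5 cm / 60 = -0.2583, 0.13 rad / 3.1416 = 0.0414.

Emit:
servo_tool:
  moves:
    - [0, 0.0117, -0.05, 0.0414]
    - [0, 0.0117, -0.1, 0.0414]
    - [0, 0.0117, -0.15, 0.0414]
    - [0, 0.0117, -0.2, 0.0414]
    - [0, 0.0117, -0.2333, 0.0414]
    - [0, 0.0117, -0.2583, 0.0414]
    - [0, 0.0117, -0.2683, 0.0414]
    - [0, 0.0117, -0.2683, 0.0414]
    - [0, 0.0117, -0.2683, 0.0414]

```text
time: 5.37
ee_pos: [0.4704, 0.2529, 0.0997]
tcp_rot: [-180.0, 0.0, -75.7]
wrist_force: [0.5, -0.5, 0.5]
opening: 0.0856
grasp_force: 0.0
```

Emit:
servo_tool:
  moves:
    - [0, 0, 0, 0]
    - [0, 0, 0, 0]
    - [0, 0, 0, 0]
    - [0, 0, 0, 0]
    - [0, 0, 0, 0]
    - [0, 0, 0, 0]
    - [0, 0, 0, 0]
    - [0, 0, 0, 0]
    - [0, 0, 0, 0]
    - [0, 0, 0, 0]
    - [0, 0, 0, 0]
    - [0, 0, 0, 0]
  claw: 1
  force: 20

```text
time: 6.37
ee_pos: [0.47, 0.2529, 0.0992]
tcp_rot: [180.0, 0.0, -75.6]
wrist_force: [-3.9, 0.2, 4.8]
opening: 0.0125
grasp_force: 22.0
```

Scaled: -1.28 rad / 3.1416 = -0.4074.

Emit:
servo_tool:
  moves:
    - [0, 0, 0, -0.0318]
    - [0, 0, 0, -0.0637]
    - [0, 0, 0, -0.0955]
    - [0, 0, 0, -0.1273]
    - [0, 0, 0, -0.1592]
    - [0, 0, 0, -0.191]
    - [0, 0, 0, -0.2228]
    - [0, 0, 0, -0.2546]
    - [0, 0, 0, -0.2865]
    - [0, 0, 0, -0.3183]
    - [0, 0, 0, -0.3501]
    - [0, 0, 0, -0.382]
    - [0, 0, 0, -0.4074]
    - [0, 0, 0, -0.4074]
    - [0, 0, 0, -0.4074]
    - [0, 0, 0, -0.4074]

```text
time: 7.7
ee_pos: [0.4721, 0.252, 0.0993]
tcp_rot: [-179.8, 0.1, -149.1]
wrist_force: [8.2, -5.4, 0.0]
opening: 0.0125
grasp_force: 21.4
```

Scaled: 16 cm / 60 = 0.2667, 15 cm / 60 = 0.25.

Emit:
servo_tool:
  moves:
    - [0, 0, 0, 0]
    - [0, 0, 0, 0]
    - [0, 0, 0, 0]
    - [0, 0, 0, 0]
    - [0, 0, 0, 0]
    - [0, 0, 0, 0]
    - [0, 0, 0, 0]
    - [0, 0, 0, 0]
    - [0, 0, 0.05, 0]
    - [0, 0, 0.1, 0]
    - [0, 0, 0.15, 0]
    - [0, 0, 0.2, 0]
    - [0, 0, 0.25, 0]
    - [0, 0, 0.2667, 0]
    - [0, 0, 0.2667, 0]
    - [0, 0, 0.2667, 0]
  claw: 0

```text
time: 9.03
ee_pos: [0.4704, 0.2529, 0.2585]
tcp_rot: [180.0, 0.0, -149.0]
wrist_force: [0.2, -0.2, -1.1]
opening: 0.0852
grasp_force: 0.0
```

```bash
python3 dial.py d2
```

```text
[0.4704 0.2529 0.2585] [ 1.8000e+02  1.0000e-02 -1.4899e+02] [28.3  3.   8.9 95.9  0.  -2.7]
ring 0.4703111946582794 0.25249868631362915 0.048234935849905014 ((0.47017696499824524, 0.25244635343551636), (0.09547240287065506, 0.09601298719644547), 20.460586547851562)
yellow 42 [0.50576288 0.27345936] 0.041326796766893485 deg 30.56128436679256
crop origin 149 89
```

View pics/d2.png

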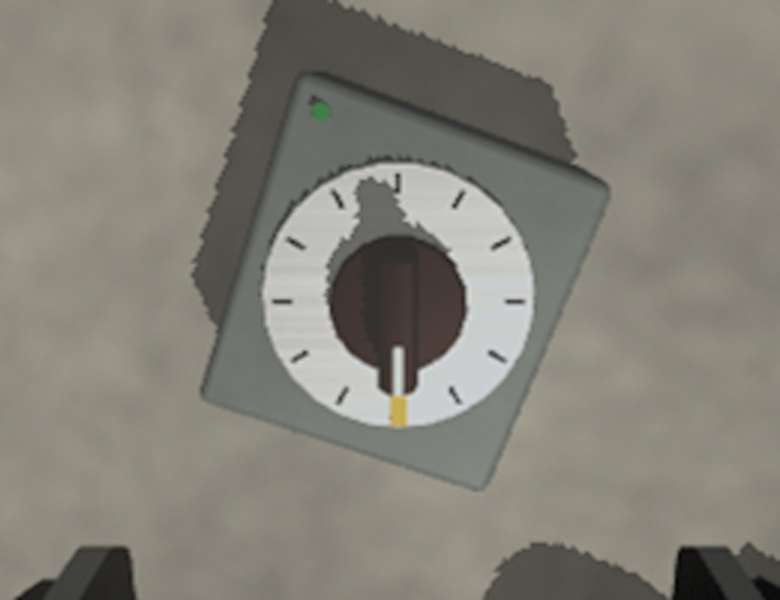

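The dial is set: the white pointer at (398,395) in the crop meets the yellow mark at (398,410). Next is the squeeze point at (0.552, −0.028, 0.104) with the closing line at 169°, so yaw −101.

Scaled: -28.1 cm / 60 = -0.4683, 8.1 cm / 60 = 0.135, 0.84 rad / 3.1416 = 0.2674.

Emit:
servo_tool:
  moves:
    - [0.135, -0.4683, 0, 0.2674]
    - [0.135, -0.4683, 0, 0.2674]
    - [0.135, -0.4683, 0, 0.2674]
    - [0.135, -0.4683, 0, 0.2674]
    - [0.135, -0.4683, 0, 0.2674]
    - [0.135, -0.4683, 0, 0.2674]
    - [0.135, -0.4683, 0, 0.2674]
    - [0.135, -0.4683, 0, 0.2674]
    - [0.135, -0.4683, 0, 0.2674]
    - [0.135, -0.4683, 0, 0.2674]
    - [0.135, -0.4683, 0, 0.2674]

```text
time: 10.0
ee_pos: [0.5507, -0.028, 0.2575]
tcp_rot: [179.9, -0.0, -100.9]
wrist_force: [-0.1, 0.1, 0.4]
opening: 0.0851
grasp_force: 0.0
```

Run:
```python
from h import *
o=get_obs();im=camera('wrist');save('pics/w2.png',im);c=wcal(o);print(o['ee_pos'],o['tcp_rot'],o['q'].round(0))
org=np.array([.5517,-.0284]);t=np.radians(169.07);a=np.array([np.cos(t),np.sin(t)])
for x in(-.032,.032): print(x,proj(c,[[*(org+a*x+np.array([-a[1],a[0]])*y),.12] for y in(.013,-.013)]).round(1).tolist())
h=cv2.cvtColor(im,cv2.COLOR_RGB2HSV);r=cv2.inRange(h,(0,150,60),(8,255,255))|cv2.inRange(h,(172,150,60),(180,255,255))
n,l,s,ce=cv2.connectedComponentsWithStats(r)
print([s[i] for i in range(1,n) if s[i,4]>40])
```

```text
[ 0.55069155 -0.02795074  0.25746501] [ 1.79859335e+02 -4.00391353e-03 -1.00928648e+02] [ -3.   5.  11.  96.   0. -82.]
-0.032 [[243.7, 189.9], [244.8, 218.1]]
0.032 [[317.2, 189.8], [316.3, 218.0]]
[array([101, 126,  38,  33, 926], dtype=int32), array([244, 190,  11,  27, 259], dtype=int32), array([305, 190,  11,  27, 268], dtype=int32)]
```

View pics/w2.png

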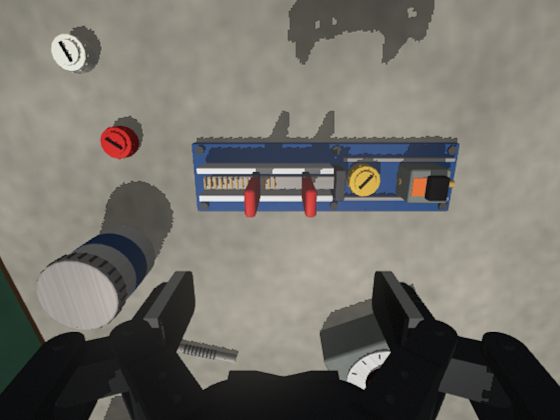

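The paddles sit at columns 244–316, as predicted, so the squeeze point is right. The jaw face is near column 346, the cap at 365 and the head face near 405. Descending.

Scaled: -15.3 cm / 60 = -0.255, -14 cm / 60 = -0.2333.

Emit:
servo_tool:
  moves:
    - [0, 0, -0.05, 0]
    - [0, 0, -0.1, 0]
    - [0, 0, -0.15, 0]
    - [0, 0, -0.2, 0]
    - [0, 0, -0.2333, 0]
    - [0, 0, -0.255, 0]
    - [0, 0, -0.255, 0]
    - [0, 0, -0.255, 0]

```text
time: 10.72
ee_pos: [0.551, -0.0274, 0.1063]
tcp_rot: [180.0, -0.0, -100.8]
wrist_force: [-0.2, -0.0, 0.2]
opening: 0.0859
grasp_force: 0.0
```

Emit:
servo_tool:
  moves:
    - [0, 0, 0, 0]
    - [0, 0, 0, 0]
    - [0, 0, 0, 0]
    - [0, 0, 0, 0]
  claw: 0.3
  force: 20

```text
time: 11.05
ee_pos: [0.553, -0.0283, 0.1082]
tcp_rot: [-179.7, 0.0, -100.9]
wrist_force: [4.8, 0.0, 4.8]
opening: 0.0601
grasp_force: 3.8
```

Emit:
servo_tool:
  moves:
    - [0, 0, 0, 0]
    - [0, 0, 0, 0]
    - [0, 0, 0, 0]
    - [0, 0, 0, 0]
  claw: 0.45

```text
time: 11.38
ee_pos: [0.5529, -0.0284, 0.1082]
tcp_rot: [-179.7, 0.0, -100.9]
wrist_force: [5.2, -0.4, 7.1]
opening: 0.0471
grasp_force: 4.2
```

```bash
cat > look.py <<'E'
from h import *
import sys
o=get_obs();print(o['time'],o['opening'],o['grasp_force'],o['wrist_force'].round(1))
W=camera('wrist');T=camera('top');n=sys.argv[1]
save(f'pics/{n}w.png',W)
T=cv2.resize(T[232:302,225:285],None,fx=6,fy=6,interpolation=cv2.INTER_CUBIC);W=W[:420]
save(f'pics/{n}.png',np.hstack([cv2.resize(W,(440,420)) if 0 else W[:,60:500],T[:420]]))
E
python3 look.py p1
```

```text
11.3833 0.04714788423059905 4.181116204708815 [ 5.2 -0.4  7.1]
```

View pics/p1.png

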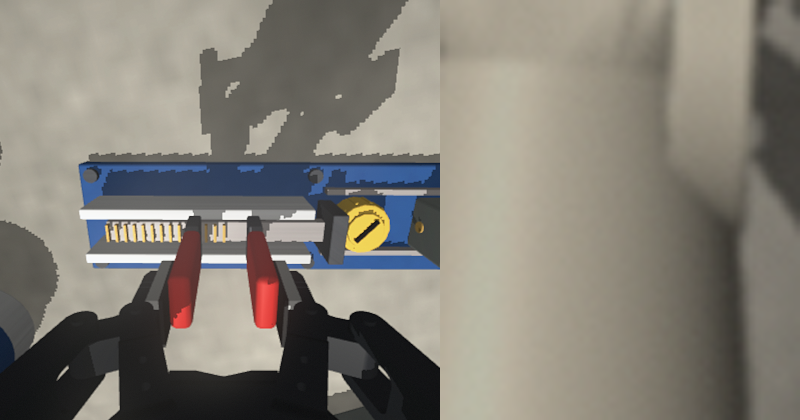

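The wrist view shows the paddles gripped, with the jaw plate at columns 318–345, the cap at (366,224) just ahead of it and the head at about column 415. Opening follows about 85·(1−claw) mm. I'll finish this stroke, release, and track the cap numerically.

Emit:
servo_tool:
  moves:
    - [0, 0, 0, 0]
    - [0, 0, 0, 0]
    - [0, 0, 0, 0]
    - [0, 0, 0, 0]
  claw: 0.58

```text
time: 11.82
ee_pos: [0.5529, -0.0284, 0.1083]
tcp_rot: [-179.7, 0.0, -100.9]
wrist_force: [4.5, -0.9, 7.0]
opening: 0.036
grasp_force: 4.6
```

```bash
cat > trk.py <<'E'
from h import *
o=get_obs();im=camera('wrist');c=wcal(o);np.savez('last.npz',im=im,p=o['ee_pos'],r=o['tcp_rot'])
org=np.array([.5517,-.0284]);t=np.radians(169.07);a=np.array([np.cos(t),np.sin(t)])
h=cv2.cvtColor(im,cv2.COLOR_RGB2HSV);y=cv2.inRange(h,(20,120,80),(35,255,255));y[:,:360]=0;y[:160]=0
n,l,s,ce=cv2.connectedComponentsWithStats(y);i=1+np.argmax(s[1:,4]);al=lambda p,z:(onz(c,p,z)[:2]-org)@a
r=s[i];my=r[1]+r[3]/2
print(o['time'],'open',o['opening'].round(4),'F',o['grasp_force'],'cap box',r,'right edge mm',1e3*al((r[0]+r[2],my),.034),'left edge mm',1e3*al((r[0],my),.034))
# head face: dark grey edge right of cap on the row of the cap centre
row=im[int(my)-2:int(my)+3,r[0]+r[2]:].mean(0).astype(int);print([(r[0]+r[2]+k,row[k].tolist()) for k in range(0,len(row)) if k and abs(row[k]-row[k-1]).sum()>40][:8])
E
python3 trk.py
```

```text
Traceback (most recent call last):
  File "trk.py", line 7, in <module>
    print(o['time'],'open',o['opening'].round(4),'F',o['grasp_force'],'cap box',r,'right edge mm',1e3*al((r[0]+r[2],my),.034),'left edge mm',1e3*al((r[0],my),.034))
                           ^^^^^^^^^^^^^^^^^^
AttributeError: 'float' object has no attribute 'round'
```

Emit:
servo_tool:
  moves:
    - [0, 0, 0, 0]
    - [0, 0, 0, 0]
    - [0, 0, 0, 0]
    - [0, 0, 0, 0]
    - [0, 0, 0, 0]
  claw: 0.21

```text
time: 12.28
ee_pos: [0.5511, -0.0282, 0.1059]
tcp_rot: [180.0, -0.0, -100.9]
wrist_force: [2.3, -0.8, -0.0]
opening: 0.0676
grasp_force: 1.1
```

Emit:
servo_tool:
  moves:
    - [0, 0, 0, 0]
    - [0, 0, 0, 0]
    - [0, 0, 0, 0]
  claw: 0.35

```text
time: 12.53
ee_pos: [0.5527, -0.0285, 0.107]
tcp_rot: [-179.8, 0.0, -100.9]
wrist_force: [8.4, -1.2, 2.0]
opening: 0.0556
grasp_force: 4.0
```

```bash
python3 trk.py
```

```text
Traceback (most recent call last):
  File "trk.py", line 7, in <module>
    print(o['time'],'open',o['opening'].round(4),'F',o['grasp_force'],'cap box',r,'right edge mm',1e3*al((r[0]+r[2],my),.034),'left edge mm',1e3*al((r[0],my),.034))
                           ^^^^^^^^^^^^^^^^^^
AttributeError: 'float' object has no attribute 'round'
```

```bash
sed -i "s/o\['opening'\].round(4)/o['opening']/" trk.py; python3 trk.py
```

```text
12.5833 open 0.05534893129438846 F 3.992685377597809 cap box [ 408  198   53   55 1822] right edge mm 120.54293409894603 left edge mm 84.51833083668174
[(np.int32(462), [47, 90, 158]), (np.int32(471), [58, 70, 86]), (np.int32(476), [91, 75, 43]), (np.int32(482), [129, 105, 60]), (np.int32(484), [66, 67, 64]), (np.int32(511), [92, 95, 91]), (np.int32(512), [106, 110, 105]), (np.int32(544), [113, 118, 112])]
```

Scaled: 0.2 cm / 60 = 0.0033.

Emit:
servo_tool:
  moves:
    - [0.0033, 0, 0, 0]
    - [0.0033, 0, 0, 0]
    - [0.0033, 0, 0, 0]
  claw: 0.45

```text
time: 12.88
ee_pos: [0.553, -0.0282, 0.1066]
tcp_rot: [-180.0, 0.0, -100.9]
wrist_force: [-1.0, -0.1, 5.7]
opening: 0.047
grasp_force: 4.2
```

```bash
python3 trk.py
```

```text
12.8833 open 0.04701193793272668 F 4.239574000239372 cap box [ 414  197   53   56 1805] right edge mm 124.62440711711918 left edge mm 88.53852319665434
[(np.int32(468), [47, 91, 159]), (np.int32(471), [60, 68, 78]), (np.int32(482), [141, 114, 62]), (np.int32(484), [69, 70, 64]), (np.int32(511), [92, 95, 92]), (np.int32(512), [106, 110, 105]), (np.int32(543), [119, 124, 119]), (np.int32(544), [92, 96, 92])]
```

The cap's front edge is at 124.6 mm and the head face at about 141 mm, so roughly 17 mm remain. I'll finish this stroke, release, and start the next one slowly.

Emit:
servo_tool:
  moves:
    - [0, 0, 0, 0]
    - [0, 0, 0, 0]
    - [0, 0, 0, 0]
    - [0, 0, 0, 0]
  claw: 0.58

```text
time: 13.27
ee_pos: [0.5531, -0.0281, 0.1068]
tcp_rot: [-180.0, 0.0, -100.9]
wrist_force: [-1.3, 1.3, 6.4]
opening: 0.0362
grasp_force: 4.6
```

Emit:
servo_tool:
  moves:
    - [0, 0, 0, 0]
    - [0, 0, 0, 0]
    - [0, 0, 0, 0]
    - [0, 0, 0, 0]
    - [0, 0, 0, 0]
    - [0, 0, 0, 0]
  claw: 0.17

```text
time: 13.77
ee_pos: [0.5531, -0.0282, 0.1059]
tcp_rot: [180.0, -0.0, -100.9]
wrist_force: [0.2, -0.9, -0.2]
opening: 0.0709
grasp_force: 0.0
```

Emit:
servo_tool:
  moves:
    - [0, 0, 0, 0]
    - [0, 0, 0, 0]
    - [0, 0, 0, 0]
    - [0, 0, 0, 0]
  claw: 0.36

```text
time: 14.1
ee_pos: [0.5531, -0.0282, 0.1064]
tcp_rot: [-180.0, 0.0, -100.9]
wrist_force: [-3.7, -0.4, 5.5]
opening: 0.0547
grasp_force: 4.0
```

```bash
python3 trk.py
```

```text
14.1 open 0.05465279948929342 F 3.9956652000546455 cap box [ 426  197   58   56 1802] right edge mm 135.95508626433815 left edge mm 96.5166366259323
[(np.int32(512), [101, 104, 100]), (np.int32(513), [115, 119, 114]), (np.int32(544), [108, 113, 108]), (np.int32(545), [94, 97, 93]), (np.int32(548), [69, 72, 68]), (np.int32(549), [54, 56, 54])]
```

Emit:
servo_tool:
  moves:
    - [0, 0, 0, 0]
    - [0, 0, 0, 0]
    - [0, 0, 0, 0]
  claw: 0.42

```text
time: 14.4
ee_pos: [0.5531, -0.0281, 0.1064]
tcp_rot: [-180.0, 0.0, -100.9]
wrist_force: [-2.9, 0.7, 5.6]
opening: 0.0496
grasp_force: 4.2
```

```bash
python3 trk.py
```

```text
14.4 open 0.04960816290977675 F 4.154717065393925 cap box [ 429  197   55   56 1784] right edge mm 135.9672210625667 left edge mm 98.56220584590723
[(np.int32(513), [115, 120, 114]), (np.int32(544), [109, 113, 108]), (np.int32(545), [94, 97, 93]), (np.int32(548), [66, 68, 65]), (np.int32(549), [51, 53, 51])]
```

Emit:
servo_tool:
  moves:
    - [0, 0, 0, 0]
    - [0, 0, 0, 0]
    - [0, 0, 0, 0]
  claw: 0.47

```text
time: 14.7
ee_pos: [0.5531, -0.0281, 0.1064]
tcp_rot: [-180.0, 0.0, -100.9]
wrist_force: [-3.3, 0.8, 6.5]
opening: 0.0453
grasp_force: 4.3
```

Emit:
servo_tool:
  moves:
    - [0, 0, 0, 0]
    - [0, 0, 0, 0]
    - [0, 0, 0, 0]
  claw: 0.5

```text
time: 14.95
ee_pos: [0.5531, -0.0281, 0.1066]
tcp_rot: [-180.0, 0.0, -100.9]
wrist_force: [-3.9, 0.3, 6.7]
opening: 0.0426
grasp_force: 10.0
```

```bash
python3 trk.py
```

```text
14.95 open 0.04263149264534324 F 10.026977062225342 cap box [ 433  197   54   56 1753] right edge mm 138.08458580863564 left edge mm 101.33230015389066
[(np.int32(488), [60, 64, 64]), (np.int32(511), [90, 93, 89]), (np.int32(512), [104, 108, 103]), (np.int32(543), [123, 128, 122]), (np.int32(544), [97, 102, 98]), (np.int32(548), [56, 58, 56])]
```

The force jumped to 10 N, which is likely the pinch. I'll hold to see whether it stays steady.

Emit:
servo_tool:
  moves:
    - [0, 0, 0, 0]
    - [0, 0, 0, 0]
    - [0, 0, 0, 0]
    - [0, 0, 0, 0]
    - [0, 0, 0, 0]
    - [0, 0, 0, 0]

```text
time: 15.5
ee_pos: [0.5532, -0.0282, 0.1066]
tcp_rot: [-180.0, 0.0, -100.9]
wrist_force: [-3.4, 0.6, 6.7]
opening: 0.0427
grasp_force: 10.0
```

```bash
python3 look.py p2; python3 trk.py
```

```text
15.5 0.042655186803205965 10.026077628135681 [-3.4  0.6  6.7]
15.6 open 0.04295639145875679 F 10.026112049818039 cap box [ 433  197   54   56 1753] right edge mm 138.09566311394423 left edge mm 101.34061957228141
[(np.int32(488), [61, 64, 65]), (np.int32(511), [90, 93, 90]), (np.int32(513), [117, 122, 117]), (np.int32(543), [123, 128, 122]), (np.int32(544), [98, 103, 98]), (np.int32(548), [57, 59, 57])]
```

View pics/p2w.png

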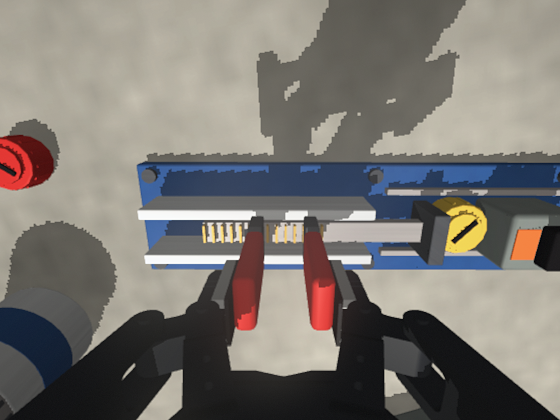

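The cap at (460,225) sits tight between the jaw (col 445) and the head (col 485). The paddles are at 42.7 mm, clear of the 34 mm end stop. Finger force holds at 10.0 N, about 11 N on the cap, so I'm handing in.

```bash
python3 -c "
from workcell import *
print(job_done())"
```

```text
the job is handed in; nothing more can be done
None
```

The dial is set to the yellow mark and the cap is held against the marking head, with the fingers squeezing each paddle at a steady 10 N (about 11 N on the cap); the job is handed in at about 15.6 s, and no verdict was returned.

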